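Scan the label in the lid and close the ware case

ROBOT

A 7-joint arm with a two-finger parallel gripper is mounted at the origin on the work surface. World frame = base frame: x ahead of the robot, y to its left, z up, the work surface at z = 0. Lengths are in m, angles in rad, forces in N, time in s.
With the tool pointing down it reaches from about 0.35 to 0.9 m from the base axis. Payload 8.1 kg.
Tool frame: the origin (TCP) lies between the finger pads; the fingertips stand 8 mm ahead of it and the grasp point (between the pads) lies 11 mm behind it (arm.tcp_to_tips is the distance from the TCP to the fingertips, in m); z points along the fingers, x is the direction in which the jaws open and shut, and the axes are right-handed (so a half turn about z gives the same grasp; the last joint's range is limited). The gripper opens to 92 mm and grips with 3 to 60 N. Pads are 19 mm wide; open, the fingers measure 130 mm over their backs; the gripper's body (75 mm by 190 mm) begins 47 mm behind the grasp point.
Start: joints at [-1.279, 0.434, 0.025, 1.573, -0.012, 1.134, -0.075], TCP at [0.24, 0.577, 0.235] pointing down, gripper open.
Joint ranges: [-2.62, 2.62], [-0.44, 2.09], [-1.27, 1.32], [0.08, 2.57], [-1.32, 4.46], [0.12, 2], [-2.74, 2.74]. Speed limits (rad/s): [2.22, 2.22, 3.01, 3.01, 3.14, 3.14, 3.14].

INTERFACE

Orientations are given as a rotation vector (axis times angle).
In Python, from cell import arm, eyes gives the robot as it stands.
- The arm moves only by the tool play_rows, never from a script. Its argument "rows" is a list of rows, each a list of 3 entries, a list of its own where there are three numbers: the shift along the tool's x, y, z each as a share of 50 cm, from -1 to 1, then the turn, a rotation vector about the tool's x, y, z each as a share of 60 degrees, from -1 to 1, then the opening, from -1 (shut) to 1 (fully open), so that 0 is half open. In form: [[[dx, dy, dz], [ax, ay, az], grip], ...]. A call has 1 to 10 rows; each row is the pose to reach, as a shift and turn from the pose commanded when the call began, along the tool's axes at that moment; what a row does not reach only later rows make up. A row lasts 1/10 s, in which the tool goes at most 50 mm and 8.59 degrees, less where a joint would pass 70% of its speed; a pose out of reach is approached as far as the arm can. A call with a number of a shift or a turn outside -1 to 1 is refused whole. A call with a gripper value outside its range is refused whole. The fingers move at their own pace and stop on an object; "newtons" is the grip in N (left out, the last holds). Time passes only in rows, so rows that repeat a pose let the fingers close. It gives the time, the measured TCP pose, the force and the opening at its end, in the units of the state.
- arm.observe(): the state, without advancing time (a new reading comes with each control period).
- eyes.get_image(name): name is "scene" or "top"; returns (picture, depth): 480x640x3 uint8, red, green, blue; 480x640 float32, m along the optical axis (not along the pixel's ray), 0 where there is no reading.
- eyes.get_calibration(name): a dict with "intrinsics" (3x3 intrinsics, pixels), "k1" (the pictures are not rectified: a ray, as slopes to the right and down, at radius r is drawn at 1 + k1 r^2 times it, then the intrinsics apply), "R" (3x3) and "t" (3): a world point X has camera coordinates R X + t. Camera axes: x right, y down, z forward; pixel columns grow to the right and rows downward; lengths in m; the calibration is good to about 2 mm. A picture is of the moment at which its call begins. get_calibration takes no time and is no camera call.
- arm.sign_off(): hands the job in, once; it reports no verdict.
The state is a dict: "clock": time; "joints": joint angles; "dq": joint speeds; "joint_efforts": joint torques, N m; "position": TCP position; "ee_rot": TCP orientation; "force": force on the tool from outside, world axes, zero at the start; "ft_torque": the same for the moment, N m; "width": opening from 0.0 (shut) to 1.0 (fully open).
Only numpy, scipy, OpenCV 4.12 (cv2) and the standard library are available. Lean on these libraries where they do the work, as an engineer would, in place of code of your own. Each camera call takes 0.05 s, during which the arm holds its last target.

TASK

Book the bowl out: pick up the hand scanner, aim it squarely at the middle of the barcode label inside the open lid of the transport case with the lens about 11 cm away, and hold it still there for a good second. Then stand the scanner upright in the middle of its round charging pad and let go, and after that shut the lid of the case fully. Leave the bowl in the case, and the mug and the vase on the table, where they are.

Things in the scene. Friction and masses are not known exactly. Their poses are not given: they have to be found in the camera images.
- scanner_barrel (a point): Centre of the barrel of the grey pistol-shaped hand scanner, which stands upright. Barrel: level bar 130 long (x), 36 wide (y), 40 high (z), its centre 105 mm above the foot's underside. All is symmetric about the x-z plane. Axes: x forward out of the lens, z up. The barrel can be gripped across its 36 mm width from above.
- scanner_lens (a point): Centre of the lens window on the front end of the scanner's barrel, 66 mm ahead (+x) of the barrel centre, same axes. The reading ray leaves here along +x.
- scanner_focus (a point): The scanner's reading point: on the ray, 110 mm ahead of the lens (176 mm ahead of the barrel centre), same axes. To read, this point must lie at the label's middle.
- scanner_foot (a point): Centre of the underside of the scanner's foot, 105 mm straight below the barrel centre, same axes.
- scanner: The scanner as a whole, about 280 g, 125 mm high; origin at the centre of its underside, same axes. Under the barrel a handle 34 x 30 mm, centred 6 mm behind the barrel's centre; then a black foot 80 x 56 x 20 mm high, centred under the barrel's centre.
- pad_top (a point): Centre of the top face of the round black rubber charging pad with a metal rim, 140 mm diameter, 10 mm high, fixed to the table; top face flat, z up. The scanner stands on it with nose any way round.
- label (a point): Middle of the white barcode label (76 mm along the hinge x 50 mm) on the inner face of the case's lid, 115 mm from the hinge line, half-way across. Axes are the lid's: y along the hinge, x from the free edge to the hinge, z out through the lid from inner to outer face. To be square to the label the scanner looks along +z of this frame.
- lid_hinge (a point): Middle of the hinge line on the case's far rim, 70 mm above the table; the lid's axes, as for the label. In this frame the lid is a plywood plate from z = 0 (inner face) to 10 mm (outer face), 220 wide (y), reaching to x = -182 mm, with a dark wooden tab 70 wide on to x = -197 mm in the middle of its free edge.
- lid (a joint): Opening angle of the lid in rad: 0 is shut (flat on the case), positive is open; at 1.57 it stands upright with its inner face to the robot's side, above that it leans away; stop at 2.0. A stiff hinge (0.35 N m friction) holds it wherever it is left; about 2 to 5 N near the free edge moves it.
- case: The open plywood case under the lid, fixed to the table: 180 (x) x 220 (y) x 70 mm high, wall and floor 8 mm. Origin at the centre of its underside; x points to the hinged rim, z up.
- bowl: Terracotta bowl, 104 mm diameter, 45 mm high, loose on the floor of the case, below its rim. Origin at the centre of its underside. Not to be moved.
- mug: White mug, 76 mm diameter, 85 mm high, standing on the table. Origin at the centre of its underside. Not to be moved.
- vase: Terracotta vase, 96 mm diameter at the belly, 125 mm high, standing on the table. Origin at the centre of its underside. Not to be moved.
Mind the look-alikes: they are no part of the job. Of the things like the scanner, leave any that is blue or green; of the rest the smaller one is meant.

How it is judged:
On the way, in this order (a step that is already met when the one before it is completed fails the run):
1. the held scanner reads the label for 1 s, still: reading point within 20 mm of the label's middle (35 mm in depth), from the inner side, within 0.22 rad of square, under 15 mm/s and 0.15 rad/s (x of scanner_focus in the frame of label between -0.02 and 0.02 m and y of scanner_focus in the frame of label between -0.02 and 0.02 m and z of scanner_focus in the frame of label between -0.035 and 0.035 m and z of scanner_lens in the frame of label below -0.05 m and angle between the x axis of scanner_lens and the z axis of label, either way round below 0.22 rad and linear speed of scanner below 0.015 m/s and angular speed of scanner below 0.15 rad/s and contact force between the fingers and scanner above 0.5 N), for 1 s.
2. the scanner stands upright on the charging pad, released, with the lid still open (distance between scanner_foot and pad_top below 0.03 m and angle between scanner's own z axis and vertical below 0.1 rad and contact force between the fingers and scanner below 0.1 N and linear speed of scanner below 0.02 m/s and value of joint lid above 0.5 rad), for 0.2 s.
3. the lid is shut (value of joint lid below 0.05 rad), for 0.2 s.
At the end, for the whole second after the job is handed in: The lid is shut (within 0.05 rad), the scanner stands upright (within 0.1 rad) and at rest on the charging pad, its foot's centre within 30 mm of the pad's centre, and the bowl, the mug and the vase are within 20 mm of where they began (value of joint lid below 0.05 rad and distance between scanner_foot and pad_top below 0.03 m and angle between scanner's own z axis and vertical below 0.1 rad and linear speed of scanner below 0.02 m/s and distance of each of bowl, mug, vase from where it was at the start of the episode below 0.02 m); the robot touches nothing.
It fails at once if the bowl, the mug or the vase is shoved more than 20 mm (distance of any of bowl, mug, vase from where it was at the start of the episode above 0.02 m).
It also fails if it takes over 72 s, if anything falls off the work surface, if the arm or the gripper's body presses on something with over 40 N, if the wrist force passes 120 N, or if a joint passes its speed limit or range.

## Working session

There is one attempt and no reset: what is moved stays moved. The work goes in short steps, Python scripts to look and compute and a tool call to move; the robot and the scene stay as the last step left them, time stands still between calls to the robot, and variables do not carry over. Pictures are saved under pics/ and viewed, and the job is handed in when it is done.

Besides the shell and the picture viewer there is one more tool, called after "Request:" as a command line: name --argument value ..., lists and objects as JSON in quotes. play_rows: Moves the arm, as the interface text tells. Its arguments: {"type":"object","properties":{"rows":{"type":"array","items":{"type":"array"}},"newtons":{"type":"number"}},"required":["rows"]}

```bash
mkdir -p pics; ls; python3 - <<'E'
from cell import arm, eyes
import cv2,numpy as np
print(arm.observe())
for n in ["scene","top"]:
    p,d=eyes.get_image(n); cv2.imwrite(f"pics/{n}0.png",p[:,:,::-1]); np.save(f"{n}0_d.npy",d); np.save(f"{n}0_p.npy",p)
    print(n,eyes.get_calibration(n))
E
```

```text
pics
{'clock': 0.0, 'joints': array([-1.27857743,  0.43520251,  0.0249827 ,  1.5741003 , -0.01159699,
        1.13397751, -0.07510871]), 'dq': array([-7.13555441e-04,  4.83352100e-04,  2.61425802e-03,  3.77929125e-04,
        2.16930976e-03,  2.47810652e-05,  8.42849277e-04]), 'joint_efforts': array([ 5.44000850e-04, -6.67862391e+01,  9.84833501e-01, -3.14435935e+01,
       -6.06396748e-02,  4.29714366e-02,  1.51352738e-04]), 'position': array([0.24026855, 0.57643691, 0.23395655]), 'ee_rot': array([ 2.61325142e+00,  1.74195269e+00, -1.87863732e-03]), 'force': array([-0.24154219, -1.51553805,  0.00398901]), 'ft_torque': array([-0.01198986, -0.00718775, -0.04576595]), 'width': 0.9963250143562655}
scene {'intrinsics': array([[488.93283659,   0.        , 313.24814831],
       [  0.        , 488.93283659, 235.17668714],
       [  0.        ,   0.        ,   1.        ]]), 'k1': -0.13147107799206295, 'R': array([[ 0.8404742 ,  0.54177299, -0.00922805],
       [ 0.3744665 , -0.59306565, -0.71277484],
       [-0.391635  ,  0.59561326, -0.70133221]]), 't': array([-0.32650304, -0.21886235,  1.68570864])}
top {'intrinsics': array([[453.7939521 ,   0.        , 320.46142608],
       [  0.        , 453.7939521 , 239.50105902],
       [  0.        ,   0.        ,   1.        ]]), 'k1': -0.08553138527192204, 'R': array([[ 5.77520566e-03, -9.99983239e-01, -4.10337348e-04],
       [-9.93209021e-01, -5.68839866e-03, -1.16204485e-01],
       [ 1.16200203e-01,  1.07865555e-03, -9.93225226e-01]]), 't': array([-0.1523381 ,  0.49409641,  1.47563501])}
```

View pics/scene0.png

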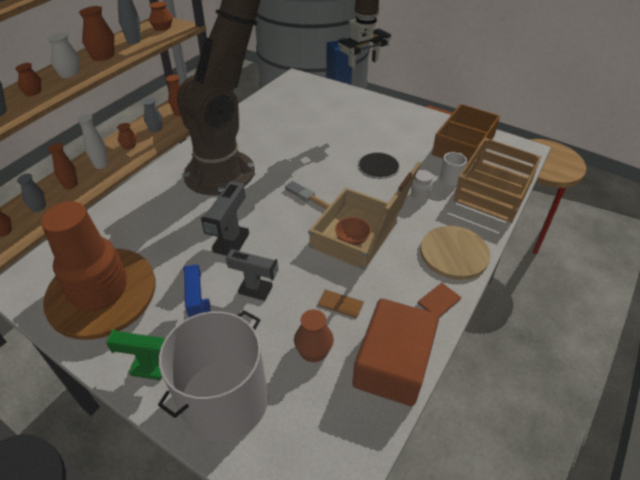

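View pics/top0.png

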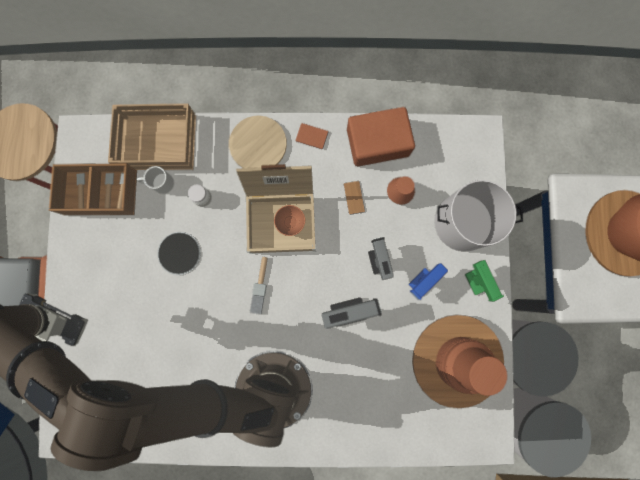

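The pictures show two grey scanners: the one at top-view (380,258) is shorter than the one at (350,312). The blue and green ones are decoys. The pad is at (179,253), the case at (281,220), with the lid open on its far side. The mug is one of the two white objects near (198,195) and (154,178), and the vase is at (401,190).

```bash
cat > h.py <<'E'
import numpy as np,cv2
from cell import arm,eyes
def cloud(n,d):
    c=eyes.get_calibration(n);K=c["intrinsics"]
    v,u=np.mgrid[0:480,0:640]
    pts=np.stack([u.ravel(),v.ravel()],1).astype(float)[:,None]
    xy=cv2.undistortPoints(pts,K,np.array([c["k1"],0,0,0.]))[:,0]
    z=d.ravel().astype(float)
    P=np.c_[xy*z[:,None],z]
    W=(P-c["t"])@c["R"]
    W[z==0]=np.nan
    return W.reshape(480,640,3)
def proj(n,X):
    c=eyes.get_calibration(n)
    r=cv2.projectPoints(np.atleast_2d(X).astype(float),cv2.Rodrigues(c["R"])[0],c["t"],c["intrinsics"],np.array([c["k1"],0,0,0.]))[0]
    return r[:,0]
E
python3 - <<'E'
from h import *
T=cloud("top",np.load("top0_d.npy"));S=cloud("scene",np.load("scene0_d.npy"))
p=np.load("top0_p.npy"); s=np.load("scene0_p.npy")
for (u,v) in [(600-400,400),(440,300),(179,253),(380,258),(345,312),(401,185),(198,190),(154,175),(290,220),(276,180)]:
    print((u,v),T[v,u].round(3))
cv2.imwrite("pics/topc.png",cv2.resize(p[150:340,130:430,::-1],None,fx=2.6,fy=2.6,interpolation=3))
cv2.imwrite("pics/scc.png",cv2.resize(s[130:310,180:480,::-1],None,fx=2.6,fy=2.6,interpolation=3))
# components above table
z=T[...,2]
# heights for grey scanner regions
for name,(u0,u1,v0,v1) in dict(A=(362,402,232,285),B=(318,386,290,332)).items():
    W=T[v0:v1,u0:u1].reshape(-1,3); W=W[np.isfinite(W[:,0])]
    print(name,"max z",np.percentile(W[:,2],99.5))
    hi=W[W[:,2]>np.percentile(W[:,2],99.5)-0.015]
    r=cv2.minAreaRect((hi[:,:2]*1000).astype(np.float32)); print(r,len(hi),hi.mean(0), hi[:,2].std())
E
```

```text
(200, 400) [0.104 0.089 0.6  ]
(440, 300) [ 0.297 -0.55   0.004]
(179, 253) [0.448 0.326 0.014]
(380, 258) [ 0.427 -0.334  0.123]
(345, 312) [ 0.263 -0.224  0.167]
(401, 185) [ 0.659 -0.403  0.123]
(198, 190) [0.649 0.25  0.084]
(154, 175) [0.714 0.421 0.028]
(290, 220) [ 0.562 -0.047  0.014]
(276, 180) [ 0.658 -0.014  0.181]
A max z 0.1307408359437343
((427.3106384277344, -343.3675537109375), (130.0165252685547, 38.7449836730957), 14.099591255187988) 497 [ 0.42728841 -0.34316838  0.12485251] 0.00313062505591403
B max z 0.17424022555100696
((258.5242614746094, -242.75152587890625), (50.278865814208984, 175.7293701171875), 14.252704620361328) 968 [ 0.25809165 -0.24251307  0.16758508] 0.003164607603285494
```

View pics/topc.png

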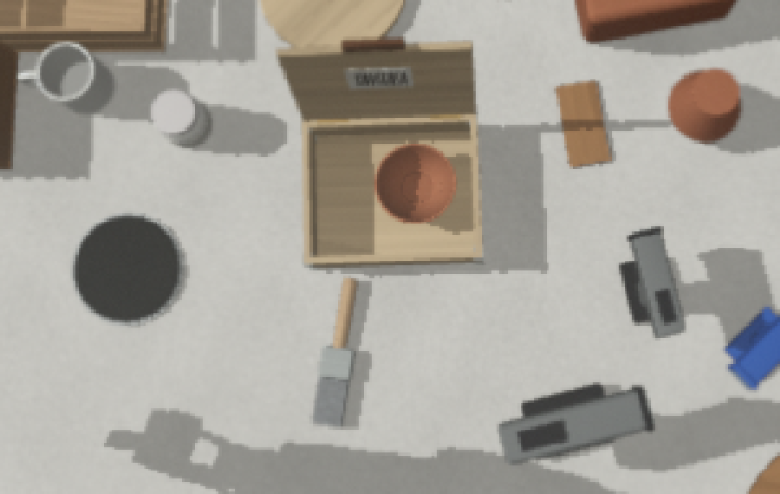

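View pics/scc.png

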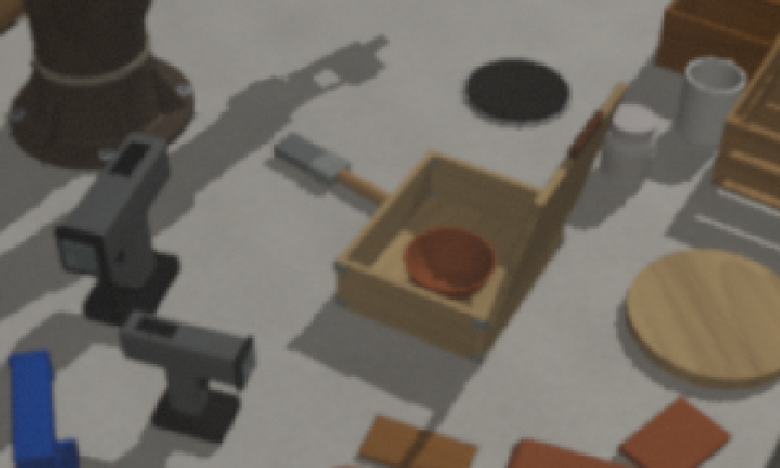

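```bash
python3 - <<'E'
from h import *
T=cloud("top",np.load("top0_d.npy"));S=cloud("scene",np.load("scene0_d.npy"))
p=np.load("top0_p.npy")
u0,u1,v0,v1=236,322,155,260
W=T[v0:v1,u0:u1]; 
# table plane bias near
for n,C in (("top",T),("scene",S)):
    m=(abs(C[...,2])<0.012)&(C[...,0]>0.3)&(C[...,0]<0.6)&(abs(C[...,1])<0.5); print(n,"table z",np.median(C[m][:,2]),m.sum())
# lid inner face: z>0.09, within x
m=(W[...,2]>0.09)&(W[...,0]>0.58)
L=W[m]; print(len(L),L.min(0),L.max(0))
best=L
for _ in range(8):
    c=best.mean(0);_,sv,Vt=np.linalg.svd(best-c);n=Vt[2];r=(L-c)@n;best=L[abs(r)<0.005]
n=n*np.sign(n[0]); print("lid normal",n,"c",c,len(best),(best-c)@n@((best-c)@n)/len(best))
print("tilt: asin(-nz)",np.degrees(np.arcsin(-n[2])),"yaw",np.degrees(np.arctan2(n[1],n[0])))
# label pixels: brighter & grey
q=p[v0:v1,u0:u1].astype(int)
img=cv2.resize(p[160:205,235:320,::-1],None,fx=9,fy=9,interpolation=cv2.INTER_NEAREST); cv2.imwrite("pics/label.png",img)
# rim
rm=(abs(W[...,2]-0.074)<0.006)
R=W[rm]; print("rim",len(R)); print(cv2.minAreaRect((R[:,:2]*1000).astype(np.float32)))
print("pad"); 
hsv=p.astype(int).sum(2)
d=(hsv[225:285,150:210]<200)
ys,xs=np.nonzero(d); P=T[ys+225,xs+150]; print(P.mean(0),cv2.minEnclosingCircle((P[:,:2]*1000).astype(np.float32)))
E
```

```text
top table z 0.0011822190962177135 22467
scene table z 0.00017145257262148733 15565
1942 [ 0.6355408  -0.12270749  0.09061067] [0.68549013 0.09827608 0.26944051]
lid normal [ 0.97801129  0.04081727 -0.20451863] c [ 0.65909439 -0.01287494  0.18223958] 1854 2.2756330812672363e-06
tilt: asin(-nz) 11.801321299931148 yaw 2.389850598098389
rim 568
((547.7122802734375, -16.93329620361328), (186.88804626464844, 222.90626525878906), 2.5271263122558594)
pad
[nan nan nan] ((449.2170104980469, 329.9078369140625), 66.94992065429688)
```

View pics/label.png

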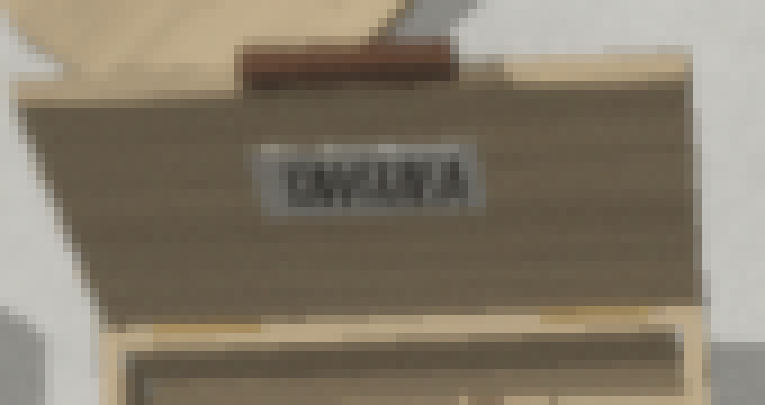

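```bash
cat >> h.py <<'E'
from scipy.spatial.transform import Rotation as Ro
def scan_R(yaw,pitch):
    """tool R for scanner nose yaw (deg), pitch down (deg)"""
    Rs=Ro.from_euler("ZY",[yaw,pitch],degrees=True).as_matrix()
    return np.c_[-Rs[:,1],-Rs[:,0],-Rs[:,2]]
def plan(pos,yaw,pitch=0,ref="grasp"):
    o=arm.observe();p0=o["position"];R0=Ro.from_rotvec(o["ee_rot"])
    R1=scan_R(yaw,pitch);pos=np.array(pos,float)
    if ref=="grasp": pos=pos+0.011*R1[:,2]
    d=R0.inv().apply(pos-p0)/0.5
    t=(R0.inv()*Ro.from_matrix(R1)).as_rotvec(degrees=True)/60
    print("clock",round(o["clock"],2),"p",p0.round(4),"w",round(o["width"],3),"F",o["force"].round(2))
    print("d",d.round(4).tolist(),"t",t.round(4).tolist(),"dist",np.linalg.norm(pos-p0).round(3),"deg",np.linalg.norm(t)*60)
E
python3 - <<'E'
from h import *
print(arm.observe()["joints"].round(2))
plan([0.45,0.1,0.30],14.1); plan([.42,-.15,.3],14.1)
plan([.427,-.343,.2],14.1)
print(Ro.from_rotvec(arm.observe()["ee_rot"]).as_matrix().round(3))
E
```

```text
[-1.28  0.44  0.02  1.57 -0.01  1.13 -0.08]
clock 0.1 p [0.2403 0.5765 0.234 ] w 1.003 F [ 0.08 -0.43  0.31]
d [-0.7184, 0.7538, -0.1088] t [0.0017, 0.0004, 2.3879] dist 0.523 deg 143.27533669567444
clock 0.1 p [0.2403 0.5765 0.234 ] w 1.003 F [ 0.08 -0.43  0.31]
d [-1.203, 0.8908, -0.1081] t [0.0017, 0.0004, 2.3879] dist 0.75 deg 143.27533669567444
clock 0.1 p [0.2403 0.5765 0.234 ] w 1.003 F [ 0.08 -0.43  0.31]
d [-1.5537, 1.0521, 0.0924] t [0.0017, 0.0004, 2.3879] dist 0.939 deg 143.27533669567444
[[ 0.385  0.923 -0.   ]
 [ 0.923 -0.385 -0.001]
 [-0.001  0.    -1.   ]]
```

Request:
play_rows --rows '[[[-0.1, 0.08, -0.05], [0, 0, 0.1], 1], [[-0.16, 0.16, -0.1], [0, 0, 0.2], 1], [[-0.22, 0.24, -0.11], [0, 0, 0.3], 1], [[-0.28, 0.31, -0.11], [0, 0, 0.4], 1], [[-0.35, 0.38, -0.11], [0, 0, 0.5], 1], [[-0.42, 0.46, -0.11], [0, 0, 0.6], 1], [[-0.49, 0.53, -0.11], [0, 0, 0.7], 1], [[-0.56, 0.6, -0.11], [0, 0, 0.8], 1], [[-0.63, 0.68, -0.11], [0, 0, 0.9], 1], [[-0.7, 0.75, -0.11], [0, 0, 1.0], 1]]'

```text
clock: 1.1
position: [0.443, 0.129, 0.2898]
ee_rot: [-3.135, -0.196, -0.0]
force: [1.2, 0.3, -0.1]
width: 1.0
```

```bash
python3 - <<'E'
from h import *
print(arm.observe()["joints"].round(2))
plan([.42,-.15,.3],14.1)
plan([.427,-.343,.2],14.1)
E
```

```text
[-0.79  0.11  0.44  1.89 -0.05  1.15 -0.21]
clock 1.1 p [0.443  0.129  0.2898] w 1.0 F [ 1.16  0.31 -0.09]
d [-0.115, 0.548, 0.0013] t [-0.0004, 0.0001, 1.384] dist 0.28 deg 83.04279442826194
clock 1.1 p [0.443  0.129  0.2898] w 1.0 F [ 1.16  0.31 -0.09]
d [-0.1492, 0.9329, 0.2012] t [-0.0004, 0.0001, 1.384] dist 0.483 deg 83.04279442826194
```

Request:
play_rows --rows '[[[-0.02, 0.09, 0], [0, 0, 0.13], 1], [[-0.04, 0.18, 0], [0, 0, 0.26], 1], [[-0.06, 0.27, 0], [0, 0, 0.4], 1], [[-0.08, 0.36, 0], [0, 0, 0.53], 1], [[-0.09, 0.45, 0], [0, 0, 0.66], 1], [[-0.1, 0.54, 0], [0, 0, 0.8], 1], [[-0.12, 0.63, 0.03], [0, 0, 0.93], 1], [[-0.13, 0.72, 0.05], [0, 0, 1], 1], [[-0.14, 0.8, 0.08], [0, 0, 1], 1], [[-0.15, 0.88, 0.1], [0, 0, 1], 1]]'

```text
clock: 2.1
position: [0.4243, -0.3162, 0.2385]
ee_rot: [-2.816, 1.392, 0.002]
force: [0.4, 0.7, 0.2]
width: 0.997
```

```bash
python3 - <<'E'
from h import *
print(arm.observe()["joints"].round(2))
plan([.427,-.343,.2],14.1)
E
```

```text
[-0.1   0.34  0.85  1.85 -0.29  1.08 -0.06]
clock 2.1 p [ 0.4243 -0.3162  0.2385] w 0.997 F [0.43 0.68 0.23]
d [0.0459, 0.0282, 0.099] t [0.0006, 0.0009, 0.3882] dist 0.056 deg 23.289131793407517
```

Request:
play_rows --rows '[[[0.02, 0.01, 0.03], [0, 0, 0.1], 1], [[0.035, 0.02, 0.06], [0, 0, 0.22], 1], [[0.046, 0.028, 0.09], [0, 0, 0.33], 1], [[0.046, 0.028, 0.099], [0, 0, 0.388], 1], [[0.046, 0.028, 0.099], [0, 0, 0.388], 1], [[0.046, 0.028, 0.099], [0, 0, 0.388], 1]]'

```text
clock: 2.7
position: [0.4276, -0.3416, 0.1902]
ee_rot: [2.479, -1.929, -0.001]
force: [0.3, -0.9, -0.4]
width: 1.002
```

```bash
python3 - <<'E'
from h import *
T0,d=eyes.get_image("scene"); cv2.imwrite("pics/s1.png",cv2.resize(T0[180:330,150:350,::-1],None,fx=4,fy=4,interpolation=3))
T0,d=eyes.get_image("top"); cv2.imwrite("pics/t1.png",cv2.resize(T0[180:330,310:510,::-1],None,fx=4,fy=4,interpolation=3))
plan([.427,-.343,.107],14.1)
print(arm.observe()["joints"].round(2))
E
```

```text
clock 2.8 p [ 0.4279 -0.3417  0.1906] w 1.001 F [-0.11 -0.45 -0.46]
d [0.0021, 0.0024, 0.1892] t [-0.0006, -0.0002, 0.0017] dist 0.095 deg 0.11066797927049758
[-0.07  0.46  0.91  1.87 -0.42  1.02 -0.3 ]
```

View pics/s1.png

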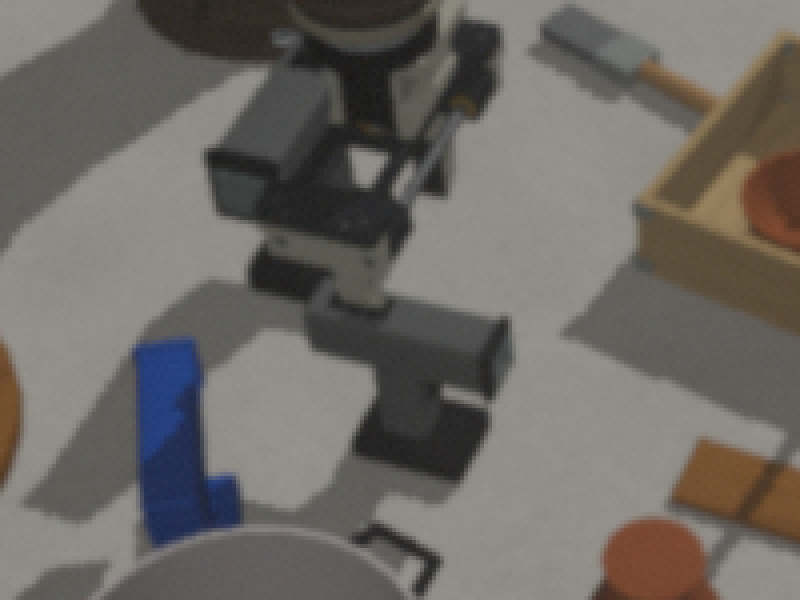

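View pics/t1.png

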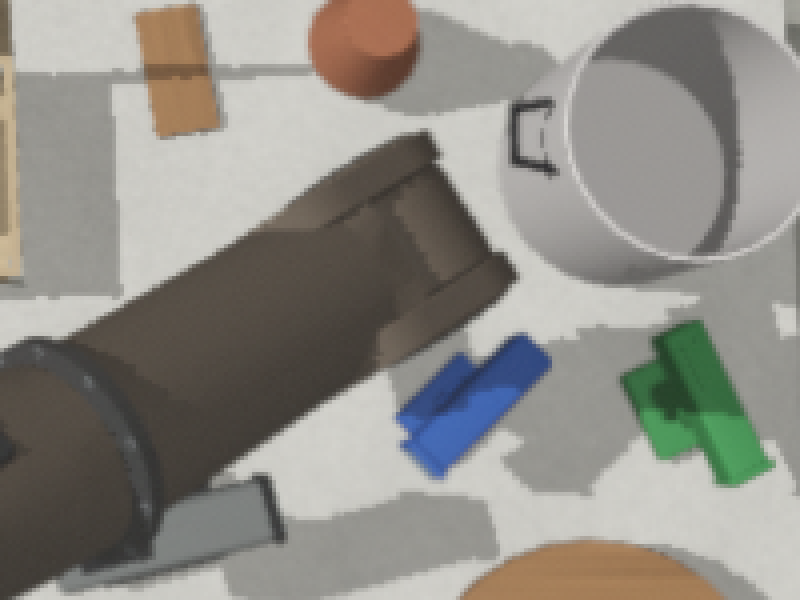

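The scene view shows the gripper straight above the barrel of the small scanner, which spans about (310,310)–(500,360). The big scanner stands well clear behind it. Next I descend.

Request:
play_rows --rows '[[[0.002, 0.002, 0.04], [0, 0, 0], 1], [[0.002, 0.002, 0.08], [0, 0, 0], 1], [[0.002, 0.002, 0.12], [0, 0, 0], 1], [[0.002, 0.002, 0.16], [0, 0, 0], 1], [[0.002, 0.002, 0.189], [0, 0, 0], 1], [[0.002, 0.002, 0.189], [0, 0, 0], 1], [[0.002, 0.002, 0.189], [0, 0, 0], 1]]'

```text
clock: 3.5
position: [0.4271, -0.3432, 0.0962]
ee_rot: [-2.477, 1.932, -0.001]
force: [0.6, 0.6, -0.2]
width: 0.998
```

Request:
play_rows --rows '[[[0, 0, 0], [0, 0, 0], -1], [[0, 0, 0], [0, 0, 0], -1], [[0, 0, 0], [0, 0, 0], -1], [[0, 0, 0], [0, 0, 0], -1], [[0, 0, 0], [0, 0, 0], -1], [[0, 0, 0], [0, 0, 0], -1], [[0, 0, 0], [0, 0, 0], -1], [[0, 0, 0], [0, 0, 0], -1]]' --newtons 30

```text
clock: 4.3
position: [0.4269, -0.343, 0.0957]
ee_rot: [2.477, -1.932, 0.0]
force: [-0.1, 0.4, -2.2]
width: 0.39
```

```bash
python3 - <<'E'
from h import *
plan([.427,-.343,.25],14.1)
print(arm.observe()["joints"].round(2))
E
```

```text
clock 4.3 p [ 0.4269 -0.343   0.0957] w 0.39 F [-0.06  0.39 -2.22]
d [0.0, -0.0003, -0.2866] t [0.0001, -0.0001, -0.0002] dist 0.143 deg 0.011688900944023833
[ 0.03  0.58  0.8   1.96 -0.56  0.83 -0.19]
```

Request:
play_rows --rows '[[[0, 0, -0.02], [0, 0, 0], -1], [[0, 0, -0.05], [0, 0, 0], -1], [[0, 0, -0.09], [0, 0, 0], -1], [[0, 0, -0.13], [0, 0, 0], -1], [[0, 0, -0.17], [0, 0, 0], -1], [[0, 0, -0.21], [0, 0, 0], -1], [[0, 0, -0.25], [0, 0, 0], -1], [[0, 0, -0.28], [0, 0, 0], -1], [[0, 0, -0.3], [0, 0, 0], -1]]'

```text
clock: 5.2
position: [0.4269, -0.3434, 0.2479]
ee_rot: [-2.476, 1.932, -0.003]
force: [-0.4, -0.8, -2.5]
width: 0.391
```

```bash
python3 - <<'E'
from h import *
print(arm.observe()["joints"].round(2))
plan([.427,-.02,.26],2.4)
plan([.487,-.0204,.218],2.4,11.8)
p,d=eyes.get_image("scene"); cv2.imwrite("pics/s2.png",p[:,:,::-1])
E
```

```text
[-0.11  0.4   0.96  1.8  -0.36  1.13 -0.35]
clock 5.2 p [ 0.4269 -0.3434  0.2479] w 0.391 F [-0.41 -0.8  -2.48]
d [-0.6273, -0.1574, -0.0027] t [-0.0015, -0.0009, 0.1945] dist 0.323 deg 11.672211301503838
clock 5.2 p [ 0.4269 -0.3434  0.2479] w 0.391 F [-0.41 -0.8  -2.48]
d [-0.5984, -0.2691, 0.081] t [-0.1975, -0.021, 0.1937] dist 0.331 deg 16.647668452255182
```

View pics/s2.png

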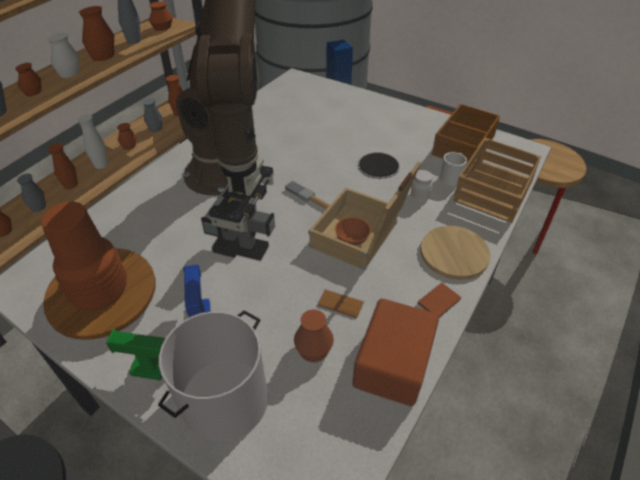

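The scanner is held level near (245,220) and is clear of the table. I'm moving it to the reading pose.

Request:
play_rows --rows '[[[-0.03, -0.01, 0], [0, 0, 0.01], -1], [[-0.08, -0.02, 0], [0, 0, 0.03], -1], [[-0.14, -0.04, 0], [0, 0, 0.06], -1], [[-0.2, -0.06, 0], [0, 0, 0.09], -1], [[-0.27, -0.08, 0], [0, 0, 0.12], -1], [[-0.34, -0.1, 0], [0, 0, 0.15], -1], [[-0.41, -0.12, 0], [0, 0, 0.17], -1], [[-0.48, -0.14, 0], [-0.02, 0, 0.19], -1], [[-0.54, -0.16, 0], [-0.05, 0, 0.194], -1], [[-0.58, -0.19, 0.02], [-0.1, -0.01, 0.194], -1]]'

```text
clock: 6.25
position: [0.4479, -0.0357, 0.2365]
ee_rot: [2.216, -2.118, -0.114]
force: [0.6, 0.5, -1.4]
width: 0.393
```

```bash
python3 - <<'E'
from h import *
print(arm.observe()["joints"].round(2))
plan([.487,-.0204,.218],2.4,11.8)
E
```

```text
[-0.85  0.3   1.05  1.95 -0.26  1.15 -1.21]
clock 6.25 p [ 0.4479 -0.0357  0.2365] w 0.393 F [ 0.65  0.47 -1.38]
d [-0.027, -0.0807, 0.0505] t [-0.0964, 0.0021, 0.0035] dist 0.049 deg 5.789448172562708
```

Request:
play_rows --rows '[[[-0.01, -0.02, 0.012], [-0.02, 0, 0.003], -1], [[-0.02, -0.04, 0.025], [-0.05, 0, 0.003], -1], [[-0.027, -0.06, 0.038], [-0.08, 0, 0.003], -1], [[-0.027, -0.075, 0.046], [-0.096, 0.002, 0.003], -1], [[-0.027, -0.08, 0.05], [-0.096, 0.002, 0.003], -1], [[-0.027, -0.08, 0.05], [-0.096, 0.002, 0.003], -1], [[-0.027, -0.08, 0.05], [-0.096, 0.002, 0.003], -1]]'

```text
clock: 6.95
position: [0.4845, -0.0238, 0.2069]
ee_rot: [2.151, -2.069, -0.21]
force: [0.4, -0.4, -2.3]
width: 0.39
```

```bash
python3 - <<'E'
from h import *
print(arm.observe()["joints"].round(2))
plan([.487,-.0204,.218],2.4,11.8)
p,d=eyes.get_image("scene"); np.save("s3d.npy",d);np.save("s3p.npy",p);cv2.imwrite("pics/s3.png",cv2.resize(p[120:290,250:450,::-1],None,fx=4,fy=3.5,interpolation=3))
p,d=eyes.get_image("top"); cv2.imwrite("pics/t3.png",cv2.resize(p[140:290,200:400,::-1],None,fx=4,fy=4,interpolation=3)); np.save("t3d.npy",d);np.save("t3p.npy",p)
E
```

```text
[-0.73  0.49  0.97  1.84 -0.36  1.25 -1.15]
clock 6.95 p [ 0.4845 -0.0238  0.2069] w 0.39 F [ 0.4  -0.41 -2.33]
d [-0.0066, -0.0007, -0.0008] t [-0.0006, -0.0018, -0.0031] dist 0.003 deg 0.21723242472658263
```

View pics/s3.png

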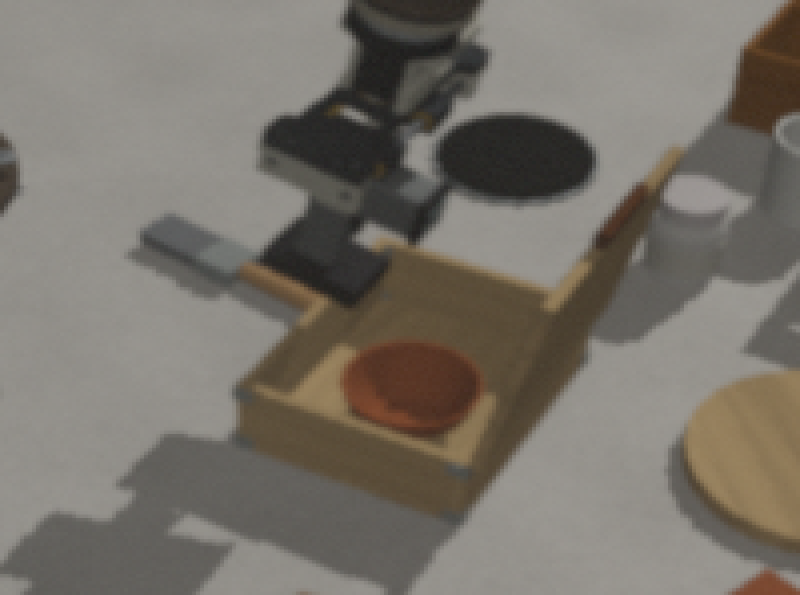

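View pics/t3.png

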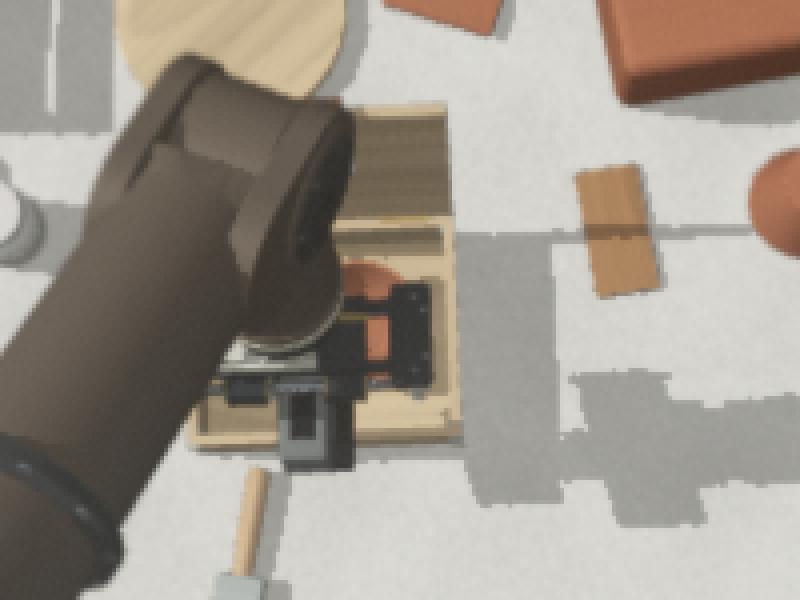

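```bash
python3 - <<'E'
from h import *
o=arm.observe();R=Ro.from_rotvec(o["ee_rot"]).as_matrix();p=o["position"]-0.011*R[:,2]
xs,ys,zs=-R[:,1],-R[:,0],-R[:,2]
print("focus",(p+.176*xs).round(4),"pitch",np.degrees(np.arcsin(-xs[2])))
bx=[p+sx*.065*xs+sy*.018*ys+sz*.02*zs for sx in(-1,1) for sy in(-1,1) for sz in(-1,1)]
ft=[p+sx*.04*xs+sy*.028*ys-.105*zs for sx,sy in((-1,-1),(-1,1),(1,1),(1,-1))]
for n,f,(u0,v0),s in(("scene","s3p.npy",(250,120),4),("top","t3p.npy",(200,140),4)):
    im=cv2.resize(np.load(f)[v0:v0+150,u0:u0+200,::-1],None,fx=s,fy=s,interpolation=3)
    q=(proj(n,bx)-[u0,v0])*s+s/2
    for a in range(8):
        for b in(1,2,4):
            if not a&b: cv2.line(im,tuple(int(i) for i in q[a]),tuple(int(i) for i in q[a|b]),(0,255,255),1)
    q=(proj(n,ft)-[u0,v0])*s+s/2
    cv2.polylines(im,[q.astype(int)],True,(255,255,0),1)
    cv2.imwrite(f"pics/ov_{n}.png",im)
E
```

```text
focus [ 0.659  -0.0168  0.1821] pitch 11.737009796583994
```

View pics/ov_scene.png

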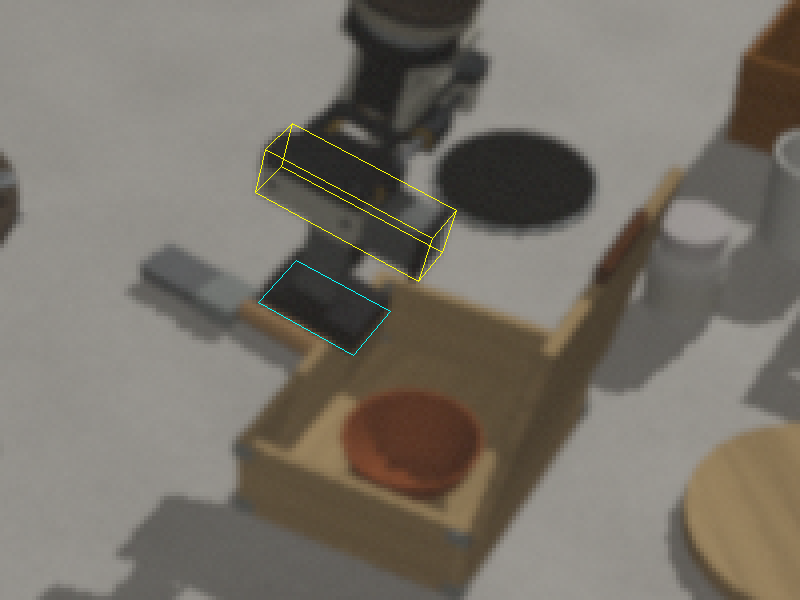

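View pics/ov_top.png

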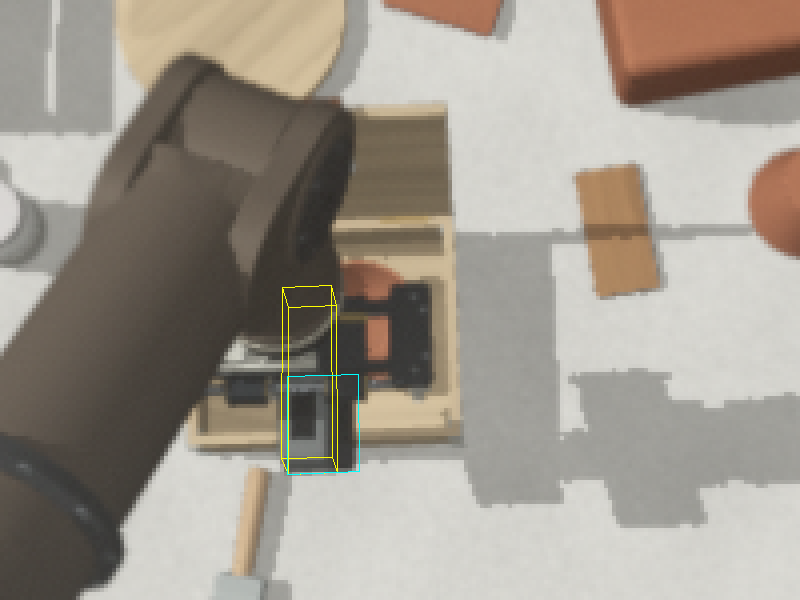

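The outlines predicted from the gripper pose match the scanner's foot (260–390, 262–355) and barrel in both views. I'll correct 3 mm sideways and hold for 2 s.

Request:
play_rows --rows '[[[-0.007, -0.001, -0.001], [0, -0.002, -0.003], -1], [[-0.007, -0.001, -0.001], [0, -0.002, -0.003], -1], [[-0.007, -0.001, -0.001], [0, -0.002, -0.003], -1], [[-0.007, -0.001, -0.001], [0, -0.002, -0.003], -1], [[-0.007, -0.001, -0.001], [0, -0.002, -0.003], -1], [[-0.007, -0.001, -0.001], [0, -0.002, -0.003], -1], [[-0.007, -0.001, -0.001], [0, -0.002, -0.003], -1], [[-0.007, -0.001, -0.001], [0, -0.002, -0.003], -1], [[-0.007, -0.001, -0.001], [0, -0.002, -0.003], -1], [[-0.007, -0.001, -0.001], [0, -0.002, -0.003], -1]]'

```text
clock: 8.05
position: [0.4855, -0.02, 0.2071]
ee_rot: [2.156, -2.066, -0.213]
force: [-0.1, 0.2, -2.0]
width: 0.384
```

Request:
play_rows --rows '[[[0, 0, 0], [0, 0, 0], -1], [[0, 0, 0], [0, 0, 0], -1], [[0, 0, 0], [0, 0, 0], -1], [[0, 0, 0], [0, 0, 0], -1], [[0, 0, 0], [0, 0, 0], -1], [[0, 0, 0], [0, 0, 0], -1], [[0, 0, 0], [0, 0, 0], -1], [[0, 0, 0], [0, 0, 0], -1], [[0, 0, 0], [0, 0, 0], -1], [[0, 0, 0], [0, 0, 0], -1]]'

```text
clock: 9.05
position: [0.4854, -0.02, 0.207]
ee_rot: [2.156, -2.066, -0.213]
force: [0.2, -0.0, -2.5]
width: 0.394
```

```bash
python3 - <<'E'
from h import *
o=arm.observe();R=Ro.from_rotvec(o["ee_rot"]).as_matrix();p=o["position"]-0.011*R[:,2]
print("focus",(p-.176*R[:,1]).round(4),o["dq"].round(3),o["joints"].round(2))
# pad by fit
T=cloud("top",np.load("top0_d.npy"));im=np.load("top0_p.npy")
m=(im.astype(int).sum(2)<200).astype(np.uint8); m[:225]=0;m[285:]=0;m[:,:145]=0;m[:,215:]=0
c=max(cv2.findContours(m,0,cv2.CHAIN_APPROX_NONE)[0],key=cv2.contourArea)
e=cv2.fitEllipse(c);print(e)
u,v=e[0]
C=eyes.get_calibration("top");xy=cv2.undistortPoints(np.array([[[u,v]]]),C["intrinsics"],np.array([C["k1"],0,0,0.]))[0,0]
ray=C["R"].T@np.r_[xy,1];o0=-C["R"].T@C["t"];print("pad",o0+ray*(0.010-o0[2])/ray[2])
m=(im.astype(int).sum(2)<200)
S=cloud("scene",np.load("scene0_d.npy"));ims=np.load("scene0_p.npy").astype(int).sum(2)
ms=(ims<200);ms[:148]=0;ms[182:]=0;ms[:,:352]=0;ms[:,405:]=0
Q=S[ms];Q=Q[np.isfinite(Q[:,0])];print("scene pad",Q.mean(0),cv2.minEnclosingCircle((Q[:,:2]*1000).astype(np.float32)))
plan([.45,.329,.26],30)
plan([.45,.329,.26],40)
plan([.45,.05,.28],2.4)
E
```

```text
focus [ 0.6598 -0.0126  0.1819] [-0.    -0.001 -0.002  0.    -0.001 -0.     0.001] [-0.73  0.49  0.96  1.83 -0.36  1.25 -1.16]
((178.4929962158203, 252.66543579101562), (37.00864028930664, 38.06312561035156), 48.084930419921875)
pad [0.44968732 0.32937653 0.01      ]
scene pad [0.45254701 0.31787917 0.01039889] ((545.215576171875, 177.57667541503906), 244.95277404785156)
clock 9.05 p [ 0.4854 -0.02    0.207 ] w 0.394 F [ 0.2  -0.05 -2.49]
d [-0.7003, 0.0574, -0.0738] t [0.1925, 0.0472, -0.4578] dist 0.353 deg 29.93244673033908
clock 9.05 p [ 0.4854 -0.02    0.207 ] w 0.394 F [ 0.2  -0.05 -2.49]
d [-0.7003, 0.0574, -0.0738] t [0.1892, 0.0643, -0.6239] dist 0.353 deg 39.305937805560454
clock 9.05 p [ 0.4854 -0.02    0.207 ] w 0.394 F [ 0.2  -0.05 -2.49]
d [-0.1428, 0.0888, -0.1081] t [0.1963, -0.0001, 0.0006] dist 0.1 deg 11.778751634989492
```

Request:
play_rows --rows '[[[-0.02, 0.02, -0.02], [0.03, 0, 0], -1], [[-0.05, 0.04, -0.05], [0.07, 0, 0], -1], [[-0.1, 0.07, -0.08], [0.12, 0, 0], -1], [[-0.15, 0.08, -0.11], [0.17, 0, 0], -1], [[-0.22, 0.08, -0.11], [0.196, 0.01, -0.04], -1], [[-0.29, 0.07, -0.11], [0.196, 0.01, -0.1], -1], [[-0.36, 0.07, -0.1], [0.196, 0.02, -0.16], -1], [[-0.43, 0.07, -0.1], [0.195, 0.02, -0.22], -1], [[-0.5, 0.06, -0.09], [0.195, 0.03, -0.28], -1], [[-0.57, 0.06, -0.09], [0.195, 0.03, -0.34], -1]]'

```text
clock: 10.05
position: [0.4526, 0.2655, 0.2566]
ee_rot: [-2.618, 1.731, 0.006]
force: [-0.1, 0.1, -2.5]
width: 0.391
```

```bash
python3 - <<'E'
from h import *
print(arm.observe()["joints"].round(2))
plan([.4495,.3295,.22],30)
E
```

```text
[-1.32  0.32  0.92  1.84 -0.29  1.12 -1.47]
clock 10.05 p [0.4526 0.2655 0.2566] w 0.391 F [-0.05  0.12 -2.54]
d [-0.1198, -0.0443, 0.0959] t [-0.0011, 0.0046, -0.1158] dist 0.08 deg 6.951771061724468
```

Request:
play_rows --rows '[[[-0.04, -0.015, 0.01], [0, 0.005, -0.04], -1], [[-0.08, -0.03, 0.03], [0, 0.005, -0.08], -1], [[-0.11, -0.04, 0.06], [0, 0.005, -0.116], -1], [[-0.12, -0.044, 0.08], [0, 0.005, -0.116], -1], [[-0.12, -0.044, 0.096], [0, 0.005, -0.116], -1], [[-0.12, -0.044, 0.096], [0, 0.005, -0.116], -1], [[-0.12, -0.044, 0.096], [0, 0.005, -0.116], -1]]'

```text
clock: 10.75
position: [0.4505, 0.3266, 0.2097]
ee_rot: [-2.716, 1.577, -0.003]
force: [-0.2, 0.2, -2.1]
width: 0.396
```

```bash
python3 - <<'E'
from h import *
print(arm.observe()["joints"].round(2))
plan([.4495,.3295,.119],30)
p,d=eyes.get_image("scene"); cv2.imwrite("pics/s4.png",cv2.resize(p[80:230,280:480,::-1],None,fx=4,fy=4,interpolation=3))
E
```

```text
[-1.32  0.43  0.83  1.82 -0.36  1.05 -1.4 ]
clock 10.75 p [0.4505 0.3266 0.2097] w 0.396 F [-0.22  0.25 -2.12]
d [-0.0063, -0.0007, 0.2034] t [-0.0018, -0.0009, -0.0051] dist 0.102 deg 0.32728917190386364
```

View pics/s4.png

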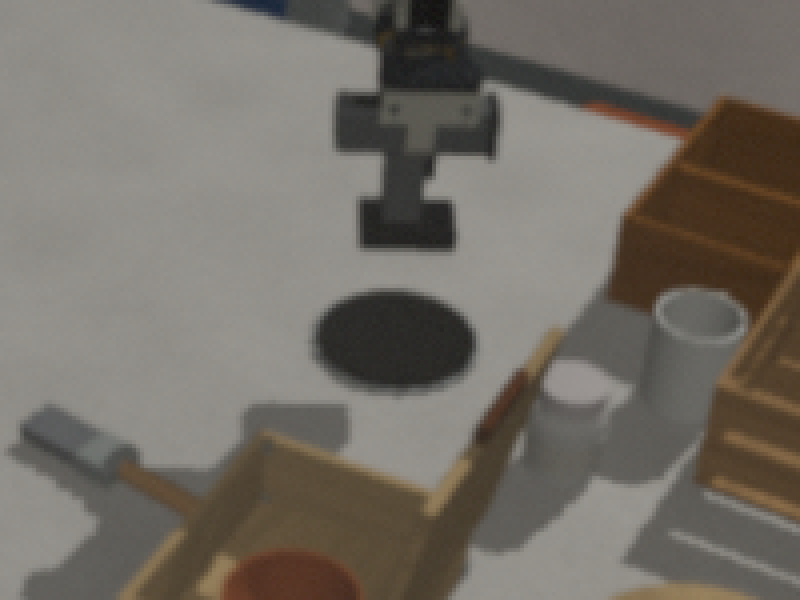

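The scanner hangs upright above the pad (centre about (395,340)). I'm lowering it.

Request:
play_rows --rows '[[[-0.005, -0.001, 0.03], [0, 0, -0.005], -1], [[-0.006, -0.001, 0.07], [0, 0, -0.005], -1], [[-0.006, -0.001, 0.11], [0, 0, -0.005], -1], [[-0.006, -0.001, 0.15], [0, 0, -0.005], -1], [[-0.006, -0.001, 0.18], [0, 0, -0.005], -1], [[-0.006, -0.001, 0.195], [0, 0, -0.005], -1], [[-0.006, -0.001, 0.202], [0, 0, -0.005], -1], [[-0.006, -0.001, 0.202], [0, 0, -0.005], -1], [[-0.006, -0.001, 0.202], [0, 0, -0.005], -1]]'

```text
clock: 11.7
position: [0.4497, 0.3311, 0.1092]
ee_rot: [-2.72, 1.566, -0.003]
force: [0.4, -0.2, -2.5]
width: 0.393
```

Request:
play_rows --rows '[[[0, 0, 0.002], [0, 0, 0], -1], [[0, 0, 0.004], [0, 0, 0], -1], [[0, 0, 0.004], [0, 0, 0], -1], [[0, 0, 0.004], [0, 0, 0], -1]]'

```text
clock: 12.1
position: [0.4492, 0.331, 0.1067]
ee_rot: [-2.721, 1.567, -0.002]
force: [-0.2, -0.2, -1.6]
width: 0.391
```

```bash
python3 - <<'E'
from h import *
plan([.4495,.3295,.1167],30)
E
```

```text
clock 12.1 p [0.4492 0.331  0.1067] w 0.391 F [-0.24 -0.19 -1.6 ]
d [0.0029, 0.001, 0.0019] t [-0.0021, -0.0004, 0.0024] dist 0.002 deg 0.18935035626944044
```

Request:
play_rows --rows '[[[0.002, 0, 0.002], [0, 0, 0], -1], [[0.002, 0, 0.003], [0, 0, 0], -1], [[0.002, 0, 0.003], [0, 0, 0], -1]]'

```text
clock: 12.4
position: [0.45, 0.3302, 0.1056]
ee_rot: [-2.72, 1.567, -0.002]
force: [-1.0, -0.1, 4.3]
width: 0.392
```

Request:
play_rows --rows '[[[0, 0, 0], [0, 0, 0], 1], [[0, 0, 0], [0, 0, 0], 1], [[0, 0, 0], [0, 0, 0], 1], [[0, 0, 0], [0, 0, 0], 1], [[0, 0, 0], [0, 0, 0], 1], [[0, 0, 0], [0, 0, 0], 1], [[0, 0, 0], [0, 0, 0], 1], [[0, 0, 0], [0, 0, 0], 1]]'

```text
clock: 13.2
position: [0.4497, 0.33, 0.105]
ee_rot: [-2.721, 1.567, -0.002]
force: [0.1, 0.4, 0.2]
width: 0.996
```

Request:
play_rows --rows '[[[0, 0, -0.03], [0, 0, 0], 1], [[0, 0, -0.08], [0, 0, 0], 1], [[0, 0, -0.14], [0, 0, 0], 1], [[0, 0, -0.2], [0, 0, 0], 1], [[0, 0, -0.27], [0, 0, 0], 1], [[0, 0, -0.34], [0, 0, 0], 1], [[0, 0, -0.4], [0, 0, 0], 1], [[0, 0, -0.46], [0, 0, 0], 1], [[0, 0, -0.5], [0, 0, 0], 1]]'

```text
clock: 14.1
position: [0.4498, 0.3294, 0.3584]
ee_rot: [-2.718, 1.567, -0.004]
force: [1.1, 1.0, -0.5]
width: 1.005
```

```bash
python3 - <<'E'
from h import *
print(arm.observe()["joints"].round(2))
plan([.4495,.3295,.119],30)
p,d=eyes.get_image("scene"); cv2.imwrite("pics/s5.png",cv2.resize(p[80:230,280:480,::-1],None,fx=4,fy=4,interpolation=3))
S=cloud("scene",d);m=(S[...,2]>.112)&(np.hypot(S[...,0]-.45,S[...,1]-.33)<.08)&(S[...,2]<.15);Q=S[m]
print("top pts",len(Q),Q[:,2].max(),cv2.minAreaRect((Q[:,:2]*1000).astype(np.float32)))
E
```

```text
[-1.39  0.3   0.91  1.59 -0.24  1.36 -1.51]
clock 14.1 p [0.4498 0.3294 0.3584] w 1.005 F [ 1.11  0.98 -0.5 ]
d [-0.0004, 0.0028, 0.5008] t [-0.0046, 0.0002, 0.0013] dist 0.25 deg 0.2850192558843492
top pts 423 0.140430927092648 ((450.5434265136719, 324.78021240234375), (130.92681884765625, 42.911582946777344), 29.922887802124023)
```

View pics/s5.png

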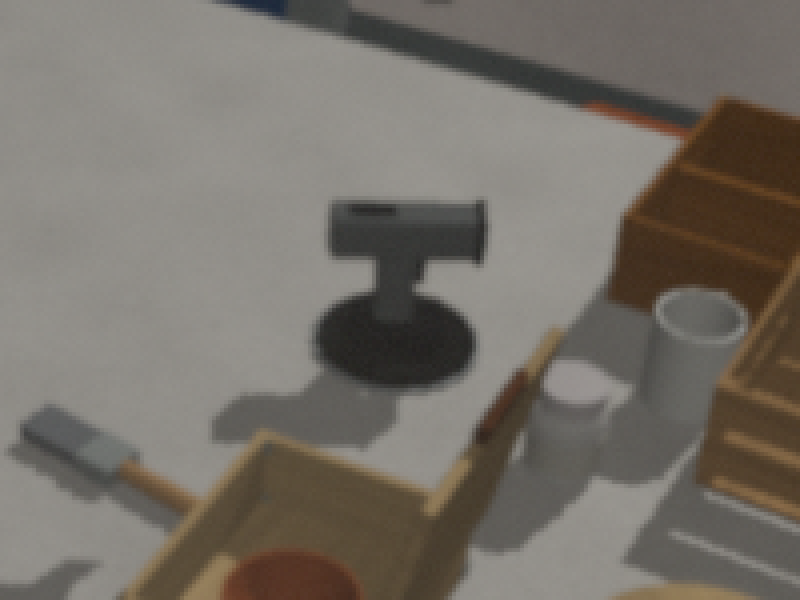

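The scanner stands upright and released in the pad's centre, about (395,340), and its top-face fit gives (0.450,0.325). Next comes the lid: I close the fingers and go behind it.

```bash
cat >> h.py <<'E'
H=np.array([.637,-.013,.07])
YAW=2.45
def tippose(tip,yaw=YAW):
    plan(np.array(tip)+[0,0,.008],yaw,0,ref="tcp")
def lidtip(th,r=.160,h=.011,over=0):
    c=np.cos(np.radians(YAW));s=np.sin(np.radians(YAW));t=np.radians(th)
    a=-r*np.cos(t)+(.010-over)*np.sin(t)+h; z=r*np.sin(t)+(.010-over)*np.cos(t)
    return H+[a*c,a*s,z]
E
python3 - <<'E'
from h import *
tippose([.735,-.009,.37])
tippose([.735,-.009,.232])
for th in (101.8,90,75,60,45,30,15,0): print(th,lidtip(th).round(3))
E
```

```text
clock 14.15 p [0.4508 0.3298 0.3608] w 0.998 F [1.36 1.26 1.81]
d [0.8713, -0.1524, -0.0339] t [-0.0072, 0.0027, 0.4605] dist 0.443 deg 27.6356772215481
clock 14.15 p [0.4508 0.3298 0.3608] w 0.998 F [1.36 1.26 1.81]
d [0.8715, -0.1503, 0.2421] t [-0.0072, 0.0027, 0.4605] dist 0.458 deg 27.6356772215481
101.8 [ 0.69  -0.011  0.225]
90 [ 0.658 -0.012  0.23 ]
75 [ 0.616 -0.014  0.227]
60 [ 0.577 -0.016  0.214]
45 [ 0.542 -0.017  0.19 ]
30 [ 0.515 -0.018  0.159]
15 [ 0.496 -0.019  0.121]
0 [ 0.488 -0.019  0.08 ]
```

Request:
play_rows --rows '[[[0.05, -0.01, -0.04], [0, 0, 0.03], -1], [[0.12, -0.02, -0.05], [0, 0, 0.07], -1], [[0.2, -0.03, -0.05], [0, 0, 0.11], -1], [[0.29, -0.05, -0.05], [0, 0, 0.16], -1], [[0.38, -0.07, -0.05], [0, 0, 0.21], -1], [[0.47, -0.08, -0.05], [0, 0, 0.26], -1], [[0.56, -0.1, -0.05], [0, 0, 0.31], -1], [[0.65, -0.12, -0.04], [0, 0, 0.36], -1], [[0.74, -0.13, -0.04], [0, 0, 0.41], -1], [[0.82, -0.15, -0.03], [0, 0, 0.46], -1]]' --newtons 20

```text
clock: 15.15
position: [0.7205, 0.0102, 0.3719]
ee_rot: [-2.265, 2.175, -0.004]
force: [0.9, 0.4, 1.8]
width: 0.182
```

```bash
python3 - <<'E'
from h import *
print(arm.observe()["joints"].round(2))
tippose([.735,-.009,.36])
E
```

```text
[-0.54  0.66  0.96  1.11 -0.53  1.6  -1.25]
clock 15.15 p [0.7205 0.0102 0.3719] w 0.182 F [0.93 0.45 1.83]
d [0.0395, -0.0274, 0.0078] t [-0.0029, -0.0006, -0.0021] dist 0.024 deg 0.21578944200227362
```

Request:
play_rows --rows '[[[0.02, -0.02, 0], [0, 0, 0], -1], [[0.039, -0.03, 0], [0, 0, 0], -1], [[0.039, -0.03, 0.008], [0, 0, 0], -1], [[0.039, -0.03, 0.008], [0, 0, 0], -1], [[0.039, -0.03, 0.008], [0, 0, 0], -1]]'

```text
clock: 15.65
position: [0.7353, -0.0041, 0.3669]
ee_rot: [-2.27, 2.168, -0.001]
force: [-0.2, -0.2, 0.8]
width: 0.006
```

```bash
python3 - <<'E'
from h import *
print(arm.observe()["joints"].round(2))
tippose([.735,-.009,.228])
p,d=eyes.get_image("scene"); cv2.imwrite("pics/s6.png",cv2.resize(p[80:230,280:480,::-1],None,fx=4,fy=4,interpolation=3))
E
```

```text
[-0.49  0.69  0.94  1.07 -0.54  1.61 -1.23]
clock 15.65 p [ 0.7353 -0.0041  0.3669] w 0.006 F [-0.18 -0.2   0.82]
d [0.0101, 0.0016, 0.2617] t [-0.0021, 0.0014, 0.0033] dist 0.131 deg 0.2483606985900615
```

View pics/s6.png

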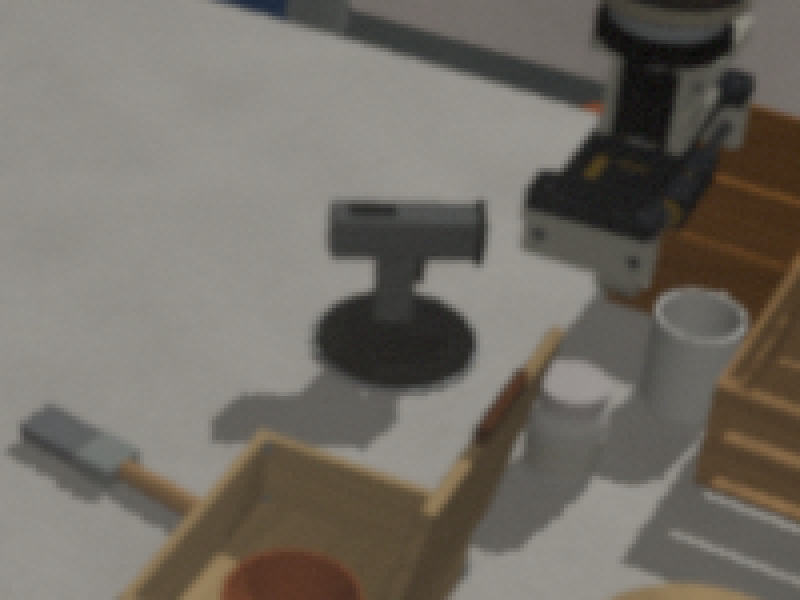

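Request:
play_rows --rows '[[[0.01, 0, 0.04], [0, 0, 0], -1], [[0.01, 0, 0.08], [0, 0, 0], -1], [[0.01, 0, 0.12], [0, 0, 0], -1], [[0.01, 0, 0.16], [0, 0, 0], -1], [[0.01, 0, 0.2], [0, 0, 0], -1], [[0.01, 0, 0.23], [0, 0, 0], -1], [[0.01, 0.002, 0.256], [0, 0, 0], -1], [[0.01, 0.002, 0.256], [0, 0, 0], -1], [[0.01, 0.002, 0.256], [0, 0, 0], -1]]'

```text
clock: 16.6
position: [0.7354, -0.0107, 0.239]
ee_rot: [-2.269, 2.17, -0.002]
force: [0.0, 0.7, -0.5]
width: 0.007
```

```bash
python3 - <<'E'
from h import *
print(arm.observe()["joints"].round(2))
p,d=eyes.get_image("scene"); cv2.imwrite("pics/s7.png",cv2.resize(p[80:230,280:480,::-1],None,fx=4,fy=4,interpolation=3))
for th in (101.8,95,90,83,75,67,60,50,40): print(th);tippose(lidtip(th,.163))
E
```

```text
[-0.52  0.75  0.91  1.3  -0.58  1.36 -1.15]
101.8
clock 16.65 p [ 0.7356 -0.0109  0.2394] w 0.003 F [0.19 0.49 0.42]
d [-0.0044, 0.089, 0.0075] t [-0.0031, 0.0002, 0.0016] dist 0.045 deg 0.20947451955986512
95
clock 16.65 p [ 0.7356 -0.0109  0.2394] w 0.003 F [0.19 0.49 0.42]
d [-0.0045, 0.1269, -0.0006] t [-0.0031, 0.0002, 0.0016] dist 0.063 deg 0.20947451955986512
90
clock 16.65 p [ 0.7356 -0.0109  0.2394] w 0.003 F [0.19 0.49 0.42]
d [-0.0045, 0.1552, -0.0037] t [-0.0031, 0.0002, 0.0016] dist 0.078 deg 0.20947451955986512
83
clock 16.65 p [ 0.7356 -0.0109  0.2394] w 0.003 F [0.19 0.49 0.42]
d [-0.0046, 0.1951, -0.0038] t [-0.0031, 0.0002, 0.0016] dist 0.098 deg 0.20947451955986512
75
clock 16.65 p [ 0.7356 -0.0109  0.2394] w 0.003 F [0.19 0.49 0.42]
d [-0.0047, 0.2403, 0.002] t [-0.0031, 0.0002, 0.0016] dist 0.12 deg 0.20947451955986512
67
clock 16.65 p [ 0.7356 -0.0109  0.2394] w 0.003 F [0.19 0.49 0.42]
d [-0.0047, 0.2842, 0.014] t [-0.0031, 0.0002, 0.0016] dist 0.142 deg 0.20947451955986512
60
clock 16.65 p [ 0.7356 -0.0109  0.2394] w 0.003 F [0.19 0.49 0.42]
d [-0.0048, 0.321, 0.0295] t [-0.0031, 0.0002, 0.0016] dist 0.161 deg 0.20947451955986512
50
clock 16.65 p [ 0.7356 -0.0109  0.2394] w 0.003 F [0.19 0.49 0.42]
d [-0.0049, 0.3696, 0.0591] t [-0.0031, 0.0002, 0.0016] dist 0.187 deg 0.20947451955986512
40
clock 16.65 p [ 0.7356 -0.0109  0.2394] w 0.003 F [0.19 0.49 0.42]
d [-0.0049, 0.4124, 0.0966] t [-0.0031, 0.0002, 0.0016] dist 0.212 deg 0.20947451955986512
```

View pics/s7.png

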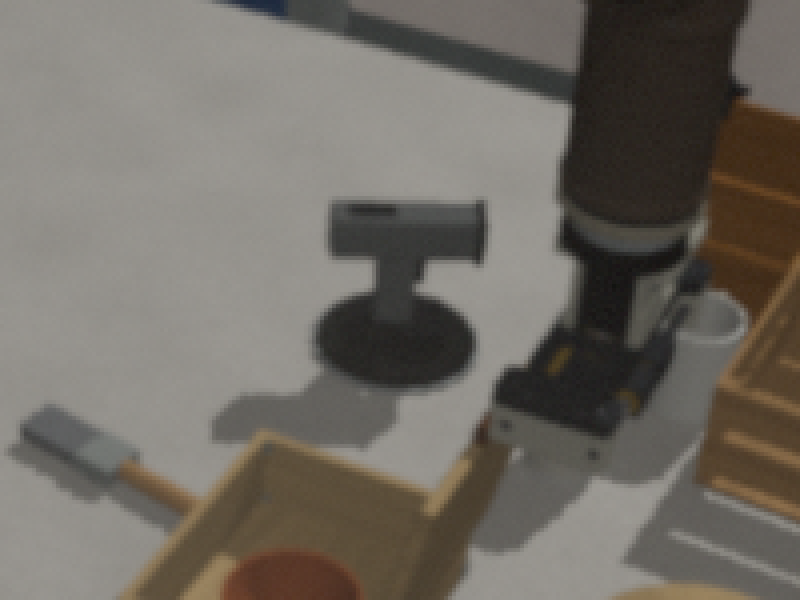

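Request:
play_rows --rows '[[[0, 0.03, 0], [0, 0, 0], -1], [[0, 0.05, 0], [0, 0, 0], -1], [[0, 0.07, 0], [0, 0, 0], -1], [[0, 0.09, 0], [0, 0, 0], -1], [[0, 0.11, -0.001], [0, 0, 0], -1], [[0, 0.13, -0.002], [0, 0, 0], -1]]'

```text
clock: 17.25
position: [0.6703, -0.0139, 0.2402]
ee_rot: [-2.268, 2.17, -0.004]
force: [2.1, 0.1, 1.8]
width: 0.002
```

Request:
play_rows --rows '[[[0, 0.02, 0], [0, 0, 0], -1], [[0, 0.04, 0], [0, 0, 0], -1], [[0, 0.06, 0], [0, 0, 0], -1], [[0, 0.06, 0], [0, 0, 0], -1]]'

```text
clock: 17.65
position: [0.6387, -0.015, 0.2392]
ee_rot: [-2.268, 2.171, 0.001]
force: [0.4, -0.3, -0.5]
width: 0.003
```

```bash
python3 - <<'E'
from h import *
print(arm.observe()["joints"].round(2))
p,d=eyes.get_image("scene"); cv2.imwrite("pics/s8.png",cv2.resize(p[80:230,280:480,::-1],None,fx=4,fy=4,interpolation=3))
for th in (83,75,67,60,50,40,30,20,10): print(th);tippose(lidtip(th,.163))
E
```

```text
[-0.65  0.59  0.96  1.58 -0.51  1.24 -1.12]
83
clock 17.7 p [ 0.6393 -0.0147  0.2391] w 0.004 F [ 0.81  1.38 -0.14]
d [-0.0037, 0.0023, -0.0039] t [-0.0007, 0.0012, 0.0014] dist 0.003 deg 0.11749911008892128
75
clock 17.7 p [ 0.6393 -0.0147  0.2391] w 0.004 F [ 0.81  1.38 -0.14]
d [-0.0037, 0.0475, 0.002] t [-0.0007, 0.0012, 0.0014] dist 0.024 deg 0.11749911008892128
67
clock 17.7 p [ 0.6393 -0.0147  0.2391] w 0.004 F [ 0.81  1.38 -0.14]
d [-0.0038, 0.0914, 0.0142] t [-0.0007, 0.0012, 0.0014] dist 0.046 deg 0.11749911008892128
60
clock 17.7 p [ 0.6393 -0.0147  0.2391] w 0.004 F [ 0.81  1.38 -0.14]
d [-0.0038, 0.1281, 0.0297] t [-0.0007, 0.0012, 0.0014] dist 0.066 deg 0.11749911008892128
50
clock 17.7 p [ 0.6393 -0.0147  0.2391] w 0.004 F [ 0.81  1.38 -0.14]
d [-0.0039, 0.1767, 0.0594] t [-0.0007, 0.0012, 0.0014] dist 0.093 deg 0.11749911008892128
40
clock 17.7 p [ 0.6393 -0.0147  0.2391] w 0.004 F [ 0.81  1.38 -0.14]
d [-0.0039, 0.2194, 0.0971] t [-0.0007, 0.0012, 0.0014] dist 0.12 deg 0.11749911008892128
30
clock 17.7 p [ 0.6393 -0.0147  0.2391] w 0.004 F [ 0.81  1.38 -0.14]
d [-0.0039, 0.2548, 0.1416] t [-0.0007, 0.0012, 0.0014] dist 0.146 deg 0.11749911008892128
20
clock 17.7 p [ 0.6393 -0.0147  0.2391] w 0.004 F [ 0.81  1.38 -0.14]
d [-0.0038, 0.2821, 0.1916] t [-0.0007, 0.0012, 0.0014] dist 0.171 deg 0.11749911008892128
10
clock 17.7 p [ 0.6393 -0.0147  0.2391] w 0.004 F [ 0.81  1.38 -0.14]
d [-0.0038, 0.3002, 0.2456] t [-0.0007, 0.0012, 0.0014] dist 0.194 deg 0.11749911008892128
```

View pics/s8.png

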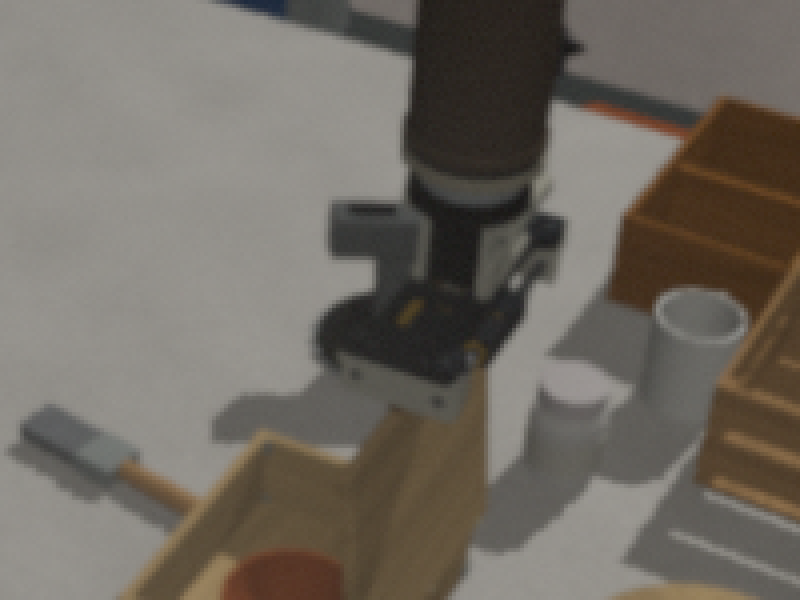

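The lid has moved past upright and follows the fingers with low force. I continue along the arc.

Request:
play_rows --rows '[[[-0.003, 0.025, 0], [0, 0, 0], -1], [[-0.003, 0.048, 0.002], [0, 0, 0], -1], [[-0.003, 0.07, 0.008], [0, 0, 0], -1], [[-0.003, 0.091, 0.014], [0, 0, 0], -1], [[-0.003, 0.11, 0.022], [0, 0, 0], -1], [[-0.003, 0.128, 0.03], [0, 0, 0], -1], [[-0.003, 0.152, 0.044], [0, 0, 0], -1], [[-0.003, 0.177, 0.06], [0, 0, 0], -1], [[-0.003, 0.199, 0.078], [0, 0, 0], -1], [[-0.003, 0.219, 0.097], [0, 0, 0], -1]]'

```text
clock: 18.7
position: [0.5301, -0.0183, 0.19]
ee_rot: [-2.269, 2.171, -0.001]
force: [1.0, 0.9, 1.0]
width: 0.007
```

```bash
python3 - <<'E'
from h import *
print(arm.observe()["joints"].round(2))
p,d=eyes.get_image("scene"); cv2.imwrite("pics/s9.png",cv2.resize(p[80:230,280:480,::-1],None,fx=4,fy=4,interpolation=3))
for th in (40,30,20,10,5,0): print(th);tippose(lidtip(th,.163,over=.002))
E
```

```text
[-0.78  0.46  1.01  1.92 -0.46  1.02 -1.09]
40
clock 18.75 p [ 0.5278 -0.0184  0.1885] w 0.001 F [-1.78  0.19 -1.66]
d [-0.0014, -0.0012, -0.0008] t [0.0015, 0.001, 0.001] dist 0.001 deg 0.12135810678029277
30
clock 18.75 p [ 0.5278 -0.0184  0.1885] w 0.001 F [-1.78  0.19 -1.66]
d [-0.0014, 0.0337, 0.0442] t [0.0015, 0.001, 0.001] dist 0.028 deg 0.12135810678029277
20
clock 18.75 p [ 0.5278 -0.0184  0.1885] w 0.001 F [-1.78  0.19 -1.66]
d [-0.0014, 0.0601, 0.0946] t [0.0015, 0.001, 0.001] dist 0.056 deg 0.12135810678029277
10
clock 18.75 p [ 0.5278 -0.0184  0.1885] w 0.001 F [-1.78  0.19 -1.66]
d [-0.0013, 0.0774, 0.1488] t [0.0015, 0.001, 0.001] dist 0.084 deg 0.12135810678029277
5
clock 18.75 p [ 0.5278 -0.0184  0.1885] w 0.001 F [-1.78  0.19 -1.66]
d [-0.0013, 0.0825, 0.1768] t [0.0015, 0.001, 0.001] dist 0.098 deg 0.12135810678029277
0
clock 18.75 p [ 0.5278 -0.0184  0.1885] w 0.001 F [-1.78  0.19 -1.66]
d [-0.0013, 0.0851, 0.2052] t [0.0015, 0.001, 0.001] dist 0.111 deg 0.12135810678029277
```

View pics/s9.png

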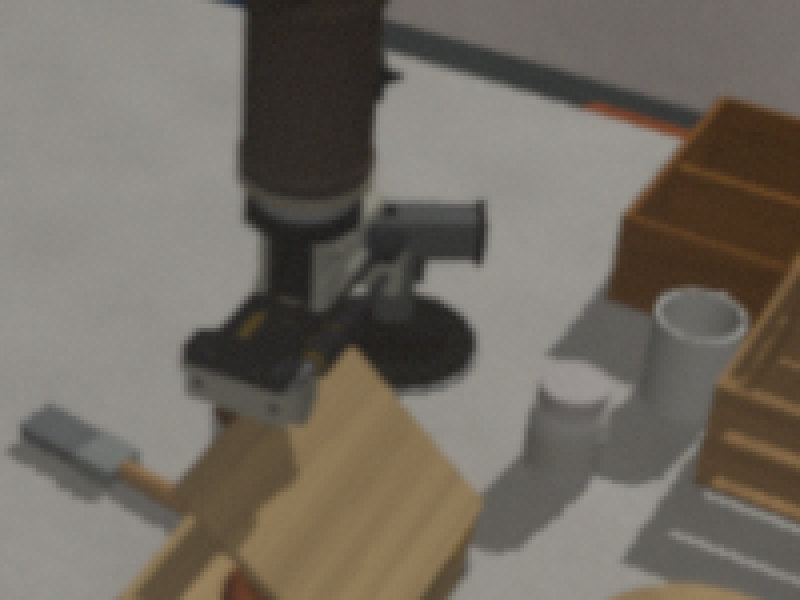

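Request:
play_rows --rows '[[[0, 0.018, 0.022], [0, 0, 0], -1], [[0, 0.034, 0.044], [0, 0, 0], -1], [[0, 0.048, 0.07], [0, 0, 0], -1], [[0, 0.06, 0.095], [0, 0, 0], -1], [[0, 0.07, 0.122], [0, 0, 0], -1], [[0, 0.077, 0.149], [0, 0, 0], -1], [[0, 0.08, 0.17], [0, 0, 0], -1], [[0, 0.082, 0.185], [0, 0, 0], -1], [[0, 0.083, 0.195], [0, 0, 0], -1], [[0, 0.084, 0.2], [0, 0, 0], -1]]'

```text
clock: 19.75
position: [0.4894, -0.0202, 0.0902]
ee_rot: [-2.269, 2.171, -0.002]
force: [-0.6, -0.2, 0.2]
width: 0.001
```

Request:
play_rows --rows '[[[0, 0, 0.005], [0, 0, 0], -1], [[0, 0, 0.01], [0, 0, 0], -1], [[0, 0, 0.01], [0, 0, 0], -1]]'

```text
clock: 20.05
position: [0.4896, -0.0202, 0.0877]
ee_rot: [-2.266, 2.169, 0.001]
force: [-13.0, 3.5, 44.2]
width: 0.007
```

```bash
python3 - <<'E'
from h import *
print(arm.observe()["joints"].round(2));tippose(lidtip(0,.163,over=0))
E
```

```text
[-0.7   0.53  0.88  2.11 -0.61  0.77 -0.95]
clock 20.05 p [ 0.4896 -0.0202  0.0877] w 0.007 F [-12.97   3.55  44.18]
d [-0.0019, 0.0087, -0.0005] t [-0.0029, 0.0035, 0.0007] dist 0.004 deg 0.27478327581780254
```

The fingers met a hard stop with the tips at z≈0.080, which is the height of the shut lid. I'm backing off upwards.

Request:
play_rows --rows '[[[0, 0, -0.015], [0, 0, 0], -1], [[0, 0, -0.04], [0, 0, 0], -1], [[0, 0, -0.1], [0, 0, 0], -1], [[0, 0, -0.18], [0, 0, 0], -1], [[0, 0, -0.26], [0, 0, 0], -1], [[0, 0.05, -0.34], [0, 0, 0], -1], [[0, 0.1, -0.42], [0, 0, 0], -1], [[0, 0.15, -0.48], [0, 0, 0], -1], [[0, 0.15, -0.48], [0, 0, 0], -1], [[0, 0.15, -0.48], [0, 0, 0], -1]]'

```text
clock: 21.05
position: [0.4141, -0.0242, 0.3269]
ee_rot: [-2.265, 2.165, 0.001]
force: [0.2, 0.2, -0.2]
width: 0.005
```

```bash
python3 - <<'E'
from h import *
o=arm.observe();print(o["clock"],o["position"],o["force"],o["joints"].round(2))
p,d=eyes.get_image("scene"); cv2.imwrite("pics/s10.png",p[:,:,::-1])
S=cloud("scene",d)
X=S.reshape(-1,3);X=X[(X[:,0]>.46)&(X[:,0]<.63)&(abs(X[:,1]+.017)<.1)&(X[:,2]<.13)&(X[:,2]>.05)]
A=np.c_[X[:,:2],np.ones(len(X))];c=np.linalg.lstsq(A,X[:,2],rcond=None)[0];print("lid n",len(X),"slope",c,"z med",np.median(X[:,2]))
m=(S[...,2]>.112)&(np.hypot(S[...,0]-.45,S[...,1]-.33)<.08)&(S[...,2]<.15);Q=S[m];print("scanner",len(Q),cv2.minAreaRect((Q[:,:2]*1000).astype(np.float32)))
p2,d2=eyes.get_image("top"); cv2.imwrite("pics/t10.png",p2[:,:,::-1])
old=np.load("scene0_p.npy").astype(int);df=abs(old-p).sum(2)
for n,(u,v) in dict(mug=(454,165),jar=(423,183),vase=(313,337)).items(): print(n,df[v-15:v+15,u-12:u+12].mean())
E
```

```text
21.05 [ 0.41407148 -0.02418663  0.3268917 ] [ 0.18730895  0.16792424 -0.21487817] [-1.28 -0.15  1.13  1.95  0.14  1.25 -1.72]
lid n 2749 slope [-0.00032353  0.00266612  0.07965812] z med 0.079468943948572
scanner 421 ((450.3120422363281, 324.7229309082031), (131.27474975585938, 43.13166427612305), 30.859901428222656)
mug 4.1625
jar 22.279166666666665
vase 4.4
```

View pics/s10.png

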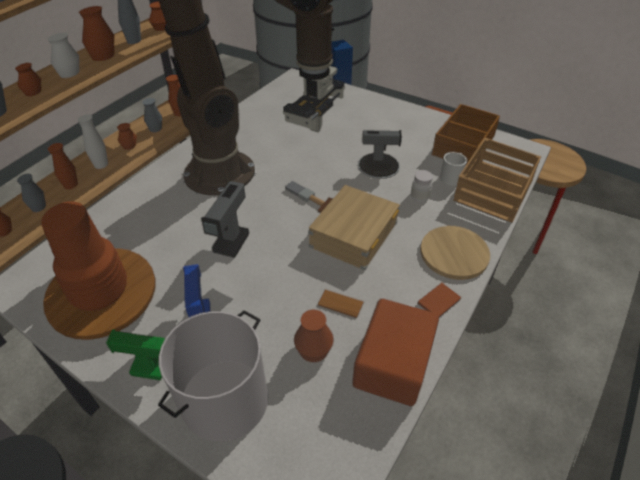

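View pics/t10.png

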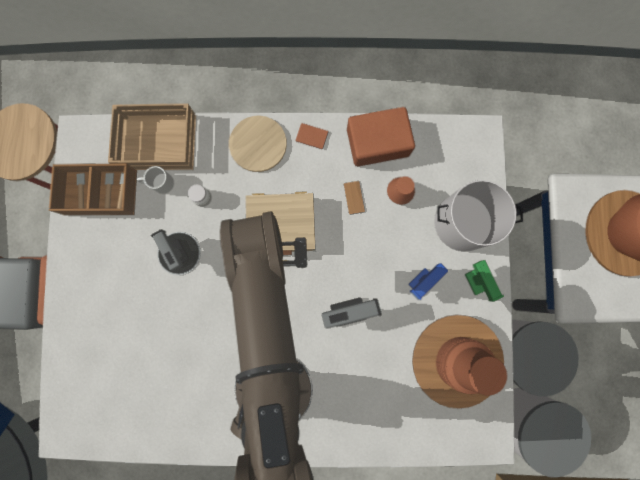

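Both views show the lid flat, with slope below 0.003 rad and its top at z = 0.0795. The scanner is upright on the pad (scene (380,150), top (178,252)). The mug and vase look unmoved, and the arm is clear.

```bash
python3 -c "
from cell import arm
print(arm.sign_off())"
```

```text
the job is handed in; nothing more can be done
None
```

I carried out the whole job and handed it in at about 21 s of the 72 s allowed. No verdict came back, so what follows is from my own checks.

- **Reading:** I held the small grey scanner still in front of the label for about 2 s. The reading point, worked out from the gripper pose, was within about 1 mm of the label position I measured. The scanner was square to the lid within about 0.5°. Outlines predicted from the gripper pose matched the scanner in both camera views.
- **Scanner on the pad:** It stands upright and released. The last camera fit puts it about 5 mm from the pad's centre; the gripper pose at release says under 1 mm. Either is inside the 30 mm limit.
- **Lid:** It is fully shut. The fitted slope is under 0.003 rad and the top is at z = 0.0795 m (nominal 0.080 m). When it bottomed out, the wrist force reached at least 44 N, through the fingertips only; the limit is 120 N.
- **Mug and vase:** The pictures show no change at either one.
- **Not fully checked:** The bowl is under the shut lid, so I could not see it at the end; nothing touched it. The small white jar by the case differed slightly between the first and last pictures. I put that down to the changed lid and shadow behind it, and it stands in the same place.

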